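# Seat the sweet mould in its locating jig

## Task

Set up the carved wooden sweet mould for filling: lay it lengthwise on the plywood bed of the jig, well clear of the three dark stop blocks, and press it down flat and firmly. Keeping it down on the bed, slide it sideways until it bears on the two side stops, then slide it lengthwise along them until it bears on the end stop. Let go and leave it lying flat, home against all three stops.

Things in the scene. Friction and masses are not known exactly. Their poses are not given: they have to be found in the camera images.
- mould_center (a point): Centre (half-way up) of the carved brown wooden sweet mould, a solid bar 62 (own x) x 235 (own y, its length) x 26 mm high (own z, up), about 0.2 kg, loose, lying flat on the table with its hollows upward; it may be turned either way round end for end. Take it across its 62 mm width at the middle of its length.
- jig: Fixed jig; own x (its length) points away from the robot, y left, z up. Origin on the table. Bed: plywood 325 x 150 x 12 mm, x -170 to 155, y -80 to 70, top z = 12. Three dark wooden stops, tops at z = 34, at its left (+y) and far (+x) edges. Mould home: its centre at x = 17.5, y = 14, z = 25, its length along x. Well clear: centre at x < 0, y < 0 (-30, -30 is good). Firm press: 5 N or more.
- side_stops: The two side stops, fixed to the jig; origin and axes are the jig's. Blocks 24 x 24 mm, centred at x = -80 and x = +95, y = 57 mm, 22 mm high above the bed; their faces towards the mould are at y = 45 mm. The 151 mm between them is open, so a finger at the middle of the mould passes between them.
- end_stop: The end stop, fixed to the jig; origin and axes are the jig's. One block 20 (x) x 55 (y) mm centred at x = 145, y = 7.5 mm, 22 mm high above the bed; its face towards the mould is at x = 135 mm.

How it is judged:
By the outcome, as a careful person would: the job done as asked, in the order asked, and still so for the second after the job is handed in, with the robot touching nothing.
It also fails if it takes over 42 s, if anything falls off the work surface, if the arm or the gripper's body presses on something with over 40 N, if the wrist force passes 120 N, or if a joint passes its speed limit or range.

## Robot

A 6-joint arm with a two-finger parallel gripper is mounted at the origin on a cart in front of the work surface, level with it; the furniture and walls round the work are solid. World frame = base frame: x ahead of the robot, y to its left, z up, the work surface at z = 0. Lengths are in m, angles in rad, forces in N, time in s.
With the tool pointing down it reaches from about 0.25 to 0.775 m from the base axis. Payload 4 kg.
Tool frame: the origin (TCP) lies on the centre line of the jaws, within the pads' length; the fingertips stand 11 mm ahead of it and the grasp point (between the pads) lies 8 mm behind it (bot.tcp_to_tips is the distance from the TCP to the fingertips, in m); z points along the fingers, y is the line along which they close (so a half turn about z gives the same grasp; the last joint's range is limited). The gripper opens to 85 mm and grips with 20 to 120 N. Pads are 22 mm wide; open, the fingers measure 114 mm over their backs; the gripper's body (76 mm by 85 mm) begins 54 mm behind the grasp point. The pads swing forward as they close: fully open they stand 13 mm farther back than shut.
Start: joints at [1.19, 0.087, 1.371, -0, 1.684, -0.103], TCP at [0.151, 0.529, 0.242] pointing down, gripper open.
Joint ranges: [-3.1, 3.1], [-0.76, 2.03], [0.27, 2.55], [-1.08, 4.22], [0.17, 2.65], [-2.57, 2.57]. Speed limits (rad/s): [2.79, 2.79, 3.14, 3.14, 3.14, 3.14].

## Interface

Orientations are given as a unit quaternion [w, x, y, z].
In Python, from station import bot, imaging gives the robot as it stands. The module is installed in compiled form; this text tells all that it offers.
- The arm moves only by the tool play_rows, never from a script. Its argument "moves" is a list of rows, each a list of 2 entries, a list of its own where there are three numbers: the shift along the tool's x, y, z in m, then the turn about the tool's z in rad. In form: [[[x, y, z], turn], ...]. A call has 1 to 20 rows; each row shifts and turns the commanded pose from where the row before left it, along the tool's axes as they then stand; what a row does not reach is not made up. A row lasts 1/12 s, in which the tool goes at most 41.7 mm and 7.16 degrees, less where a joint would pass 70% of its speed; a pose out of reach is approached as far as the arm can. A call with a gripper value outside its range is refused whole. "claw" is the closure, from 0 (fully open) to 1 (shut), set as the call begins (left out, the last holds). The fingers move at their own pace and stop on an object; "squeeze" is the grip in N (left out, the last holds). Time passes only in rows, so rows that do not move let the fingers close. It gives the time, the measured TCP pose, the force, the opening and the grip force at its end, in the units of the state.
- bot.get_state(): the state, without advancing time (a new reading comes with each control period).
- imaging.get_image(name): name is "scene" or "top"; returns the picture (400x640x3 uint8, red, green, blue); there is no depth.
- imaging.camera_model(name): a dict with "intrinsics" (3x3 intrinsics, pixels), "view" (4x4, takes a point from world to camera coordinates). Camera axes: x right, y up, looking along -z (the intrinsics and any distortion apply to the point x, -y, -z); pixel columns grow to the right and rows downward; lengths in m; the calibration is good to about 2 mm. A picture is of the moment at which its call begins. camera_model takes no time and is no camera call.
- bot.hand_in(): hands the job in; it is judged then, once.
The state is a dict: "t": time; "qpos": joint angles; "qd": joint speeds; "effort": joint torques, N m; "tcp_pos": TCP position; "eef_rot": TCP orientation; "contact_force": force on the tool from outside, world axes, zero at the start; "moment": the same for the moment, N m; "width": finger opening in m; "finger_force": force on a finger pad.
Only numpy, scipy, OpenCV 4.12 (cv2) and the standard library are available. Lean on these libraries where they do the work, as an engineer would, in place of code of your own. Each camera call takes 0.05 s, during which the arm holds its last target. There are 200 camera calls.

## Working session

There is one attempt and no reset: what is moved stays moved. The work goes in short steps, Python scripts to look and compute and a tool call to move; the robot and the scene stay as the last step left them, time stands still between calls to the robot, and variables do not carry over. Pictures are saved under pics/ and viewed, at most 10 in all, crops included, and the job is handed in when it is done.

Besides the shell and the picture viewer there is one more tool, called after "Call:" as name([rows], argument=value, ...), one row to a line, values as JSON. play_rows: Moves the arm, as the interface text tells. Its arguments: {"type":"object","properties":{"moves":{"type":"array"},"claw":{"type":"number"},"squeeze":{"type":"number"}},"required":["moves"]}

```bash
mkdir -p pics; python3 - <<'E'
from station import bot, imaging
import cv2,numpy as np
s=bot.get_state();print(s)
for n in("top","scene"):
    im=imaging.get_image(n);cv2.imwrite(f"pics/{n}0.png",im[:,:,::-1]);m=imaging.camera_model(n);print(n,{k:np.round(v,4).tolist() if hasattr(v,'__len__') else v for k,v in m.items()})
E
```

```text
{'t': 0.0, 'qpos': array([ 1.18989933e+00,  8.79908608e-02,  1.37227453e+00, -3.25611464e-05,
        1.68357905e+00, -1.03109819e-01]), 'qd': array([ 0.00113738, -0.00061066, -0.00054859, -0.00040487, -0.00158082,
        0.00243318]), 'effort': array([ 7.33453198e-04, -3.51857328e+01, -3.13278437e+01, -4.43117926e-06,
        1.05841819e-02, -8.78598485e-06]), 'tcp_pos': array([0.15066927, 0.5284711 , 0.2411092 ]), 'eef_rot': array([-2.54110925e-04,  1.38449151e-01,  9.90368903e-01, -1.09696359e-03]), 'contact_force': array([ 0.38172975,  0.10434667, -0.83737469]), 'moment': array([ 0.06057325, -0.00350808,  0.01297281]), 'finger_force': 0.0, 'width': 0.08520815149331525}
top {'intrinsics': [[370.6209, 0.0, 319.761], [0.0, 370.6209, 194.8859], [0.0, 0.0, 1.0]], 'view': [[0.0044, -1.0, 0.0019, -0.0069], [0.9763, 0.0048, 0.2165, -0.533], [-0.2165, 0.0009, 0.9763, -0.7782], [0.0, 0.0, 0.0, 1.0]]}
scene {'intrinsics': [[368.1948, 0.0, 323.5908], [0.0, 368.1948, 201.0353], [0.0, 0.0, 1.0]], 'view': [[0.7367, -0.676, -0.0147, -0.4045], [0.3489, 0.3614, 0.8647, -0.228], [-0.5792, -0.6421, 0.5021, -0.5388], [0.0, 0.0, 0.0, 1.0]]}
```

View pics/top0.png

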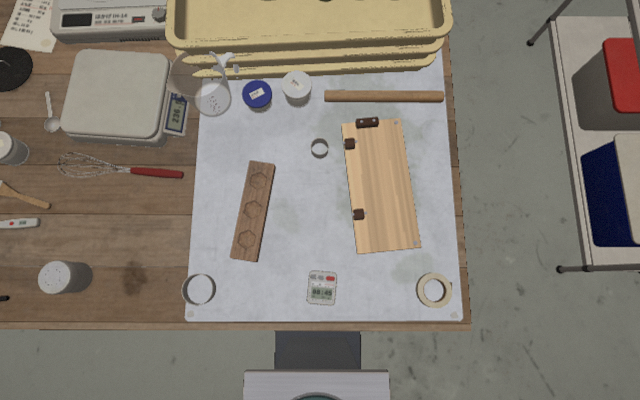

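View pics/scene0.png

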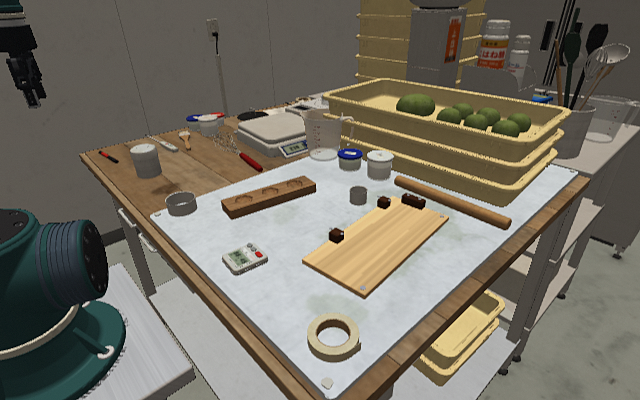

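Top view: the mould's centre is near (253,211), with its length nearly along image vertical. The bed spans (343,120)–(420,253), with stops at (350,144), (358,214) and (367,122). The scene view agrees, and the arm is clear of both.

```bash
cat > h.py <<'E'
from station import bot, imaging
import cv2,numpy as np
def ray(n,px,z):
    m=imaging.camera_model(n);K=m["intrinsics"];V=m["view"];R=V[:3,:3];c=-R.T@V[:3,3]
    p=np.atleast_2d(np.asarray(px,float));d=np.linalg.inv(K)@np.c_[p,np.ones(len(p))].T
    d=R.T@(d*np.array([[1],[-1],[-1]]));return (c[:,None]+d*(z-c[2])/d[2]).T
def quad(mask,minA=500):
    cs,_=cv2.findContours(mask,cv2.RETR_EXTERNAL,cv2.CHAIN_APPROX_NONE);c=max(cs,key=cv2.contourArea);return c
E
python3 - <<'E'
from h import *
im=imaging.get_image("top");hsv=cv2.cvtColor(im,cv2.COLOR_RGB2HSV)
for p in[(253,200),(262,185),(240,250),(269,200),(380,180),(410,230),(367,122),(349,144),(220,200),(300,230)]:print(p,hsv[p[1],p[0]])
def show(name,x0,y0,x1,y1,lo,hi,z):
    m=np.zeros(im.shape[:2],np.uint8);m[y0:y1,x0:x1]=cv2.inRange(hsv,lo,hi)[y0:y1,x0:x1]
    m=cv2.morphologyEx(m,cv2.MORPH_CLOSE,np.ones((5,5)))
    c=quad(m);print(name,cv2.contourArea(c))
    q=cv2.approxPolyDP(cv2.convexHull(c),5,True)[:,0];print(q.tolist())
    w=ray("top",q,z);print(np.round(w,4).tolist())
    r=cv2.minAreaRect((ray("top",c[:,0],z)[:,:2]*1000).astype(np.float32));print(r)
    return m
a=show("mould",215,150,290,275,(0,60,30),(25,255,160),.026)
b=show("bed",330,105,435,265,(8,50,140),(30,255,255),.012)
d=show("dark",330,105,435,265,(0,0,0),(180,255,100),.034)
cs,_=cv2.findContours(d,cv2.RETR_EXTERNAL,cv2.CHAIN_APPROX_NONE)
for c in cs:
  if cv2.contourArea(c)>10:print(cv2.boundingRect(c),cv2.minAreaRect((ray("top",c[:,0],.034)[:,:2]*1000).astype(np.float32)))
v=im[:,:,::-1].copy();v[cv2.Canny(a|b,50,150)>0]=(0,255,0);v[d>0]=(255,0,0)
cv2.imwrite("pics/seg.png",cv2.resize(v[100:280,200:440],None,fx=3.3,fy=3.3,interpolation=cv2.INTER_NEAREST))
E
```

```text
(253, 200) [ 13  80 115]
(262, 185) [ 16  91 132]
(240, 250) [ 14  86 125]
(269, 200) [ 15   9 114]
(380, 180) [ 17  84 191]
(410, 230) [ 16  85 176]
(367, 122) [  9 102  70]
(349, 144) [11 95 75]
(220, 200) [110   9 180]
(300, 230) [105   3 172]
mould 2529.5
[[250, 161], [274, 165], [256, 261], [230, 256]]
[[0.6225, 0.163, 0.026], [0.6128, 0.1052, 0.026], [0.3867, 0.1388, 0.026], [0.3976, 0.1981, 0.026]]
((504.6871337890625, 150.58047485351562), (63.24124526977539, 232.1259765625), 81.20364379882812)
bed 7532.5
[[399, 118], [420, 246], [357, 253], [341, 124]]
[[0.7413, -0.2018, 0.012], [0.4232, -0.2371, 0.012], [0.4065, -0.0909, 0.012], [0.7245, -0.0565, 0.012]]
((573.9129028320312, -147.35012817382812), (323.9501647949219, 149.74342346191406), 6.231357574462891)
dark 187.0
[[378, 119], [377, 126], [356, 127], [357, 119]]
[[0.7285, -0.1454, 0.034], [0.7103, -0.1425, 0.034], [0.7074, -0.0915, 0.034], [0.7282, -0.0943, 0.034]]
((719.5299072265625, -118.25367736816406), (24.902236938476562, 56.140872955322266), 7.08476448059082)
(353, 209, 11, 11) ((493.9111633300781, -92.51451110839844), (23.28165054321289, 23.20450210571289), 0.27170348167419434)
(344, 138, 11, 12) ((665.1032104492188, -74.05492401123047), (27.885597229003906, 24.194971084594727), 0.2939753532409668)
(356, 117, 23, 12) ((719.5299072265625, -118.25367736816406), (24.902236938476562, 56.140872955322266), 7.08476448059082)
```

View pics/seg.png

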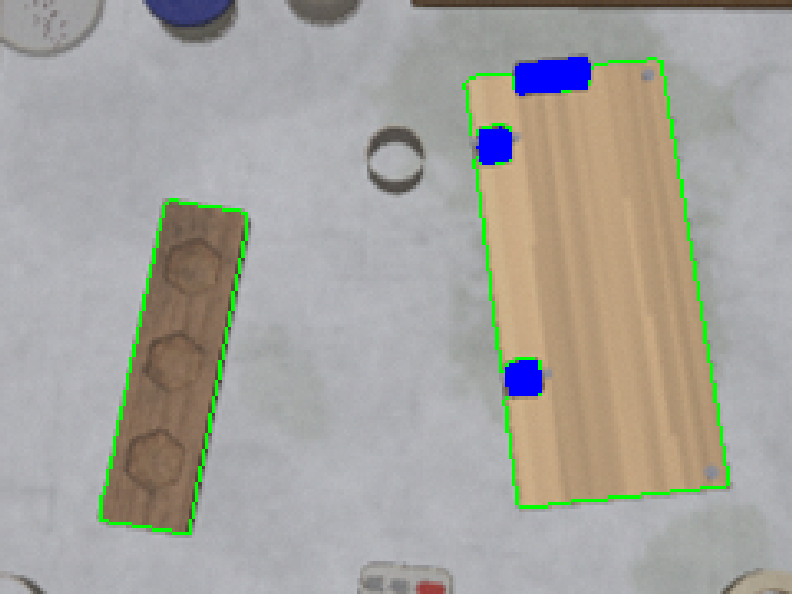

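The segmentation outlines fit. The mould measures 63×232 mm, centred at (0.505, 0.151) with its length at yaw −8.7°. The bed measures 324×150 mm at yaw +6.2°, which puts the jig origin near (0.580, −0.1415). Moving above the mould now.

Call:
play_rows([
  [[-0.01,-0.008,0],-0.063],
  [[-0.0206,-0.0147,0],-0.063],
  [[-0.0226,-0.0177,0],0],
  [[-0.0226,-0.0177,0],0],
  [[-0.0226,-0.0177,0],0],
  [[-0.0226,-0.0177,0],0],
  [[-0.0226,-0.0177,0],0],
  [[-0.0226,-0.0177,0],0],
  [[-0.0226,-0.0177,0],0],
  [[-0.0226,-0.0177,0],0],
  [[-0.0226,-0.0177,0],0],
  [[-0.0226,-0.0177,0],0],
  [[-0.0226,-0.0177,0],0],
  [[-0.0226,-0.0177,0],0],
  [[-0.0226,-0.0177,0],0],
  [[-0.0226,-0.0177,0],0],
  [[-0.0226,-0.0177,0],0],
  [[-0.0226,-0.0177,0.01],0],
  [[-0.015,-0.013,0.02],0],
  [[0,0,0.02],0],
], claw=0)

```text
t: 1.82
tcp_pos: [0.5054, 0.147, 0.192]
eef_rot: [0.001, 0.078, 0.997, -0.001]
contact_force: [0.5, 0.5, -0.9]
width: 0.0851
finger_force: 0.0
```

Call:
play_rows([
  [[0,0.0045,0.02],0],
  [[0,0,0.025],0],
  [[0,0,0.025],0],
  [[0,0,0.025],0],
  [[0,0,0.02],0],
  [[0,0,0.015],0],
  [[0,0,0.01],0],
  [[0,0,0],0],
  [[0,0,0],0],
])

```text
t: 2.57
tcp_pos: [0.5032, 0.1544, 0.0521]
eef_rot: [-0.0, 0.076, 0.997, -0.0]
contact_force: [0.5, 0.5, -1.2]
width: 0.0856
finger_force: 0.0
```

```bash
python3 - <<'E'
from h import *
im=imaging.get_image("top");im2=imaging.get_image("scene")
a=cv2.resize(im[130:290,190:350],(400,400));b=cv2.resize(im2[90:250,180:340],(400,400))
cv2.imwrite("pics/near.png",np.hstack([a,b])[:,:,::-1])
E
```

```text
(no output)
```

View pics/near.png

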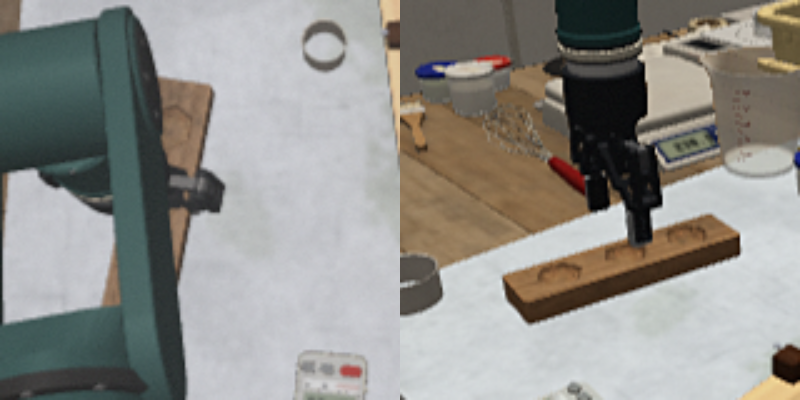

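The gripper straddles the mould near its middle, with the near finger in front of the mould's long face (about (640,235) in the right half). I'll descend with a small sideways correction.

Call:
play_rows([
  [[-0.001,-0.0025,0.006],0],
  [[0,0,0.008],0],
  [[0,0,0.008],0],
  [[0,0,0.008],0],
  [[0,0,0.004],0],
  [[0,0,0],0],
])

```text
t: 3.17
tcp_pos: [0.5027, 0.1516, 0.0164]
eef_rot: [-0.002, 0.076, 0.997, -0.0]
contact_force: [-0.2, 0.2, 0.5]
width: 0.0856
finger_force: 0.0
```

Call:
play_rows([
  [[0,0,0],0],
  [[0,0,0],0],
  [[0,0,0],0],
  [[0,0,0],0],
  [[0,0,0],0],
  [[0,0,0],0],
  [[0,0,0],0],
  [[0,0,0],0],
], claw=1, squeeze=50)

```text
t: 3.83
tcp_pos: [0.5046, 0.152, 0.019]
eef_rot: [0.001, 0.076, 0.997, 0.0]
contact_force: [0.4, -0.6, 3.9]
width: 0.0603
finger_force: 57.8
```

Call:
play_rows([
  [[0,0,-0.008],0],
  [[0,0,-0.015],0],
  [[0,0,-0.017],-0.03],
  [[0,0,-0.02],-0.05],
  [[0,0,-0.02],-0.05],
  [[0,0,-0.01],-0.05],
  [[0,0,0],-0.05],
  [[0,0,0],-0.03],
  [[0,-0.01,0],0],
  [[-0.001,-0.02,0],0],
  [[-0.0013,-0.03,0],0],
  [[-0.0013,-0.03,0],0],
  [[-0.0013,-0.03,0],0],
  [[-0.0013,-0.03,0],0],
  [[-0.0013,-0.03,0],0],
  [[-0.0013,-0.03,0],0],
  [[-0.0013,-0.03,0],0],
  [[-0.0013,-0.03,0],0],
  [[-0.0013,-0.03,0],0],
  [[-0.0013,-0.02,0],0],
])

```text
t: 5.5
tcp_pos: [0.5514, -0.1682, 0.1073]
eef_rot: [-0.001, -0.053, 0.999, -0.0]
contact_force: [0.8, 0.1, -2.2]
width: 0.0605
finger_force: 57.2
```

Call:
play_rows([
  [[0,-0.01,0],0],
  [[0,0,0],0],
  [[0,0,0],0],
])

```text
t: 5.75
tcp_pos: [0.5528, -0.1744, 0.1075]
eef_rot: [-0.001, -0.053, 0.999, 0.001]
contact_force: [0.6, -0.0, -1.7]
width: 0.0607
finger_force: 57.2
```

```bash
python3 - <<'E'
from h import *
im=imaging.get_image("top");im2=imaging.get_image("scene");print(bot.get_state())
a=cv2.resize(im[100:280,280:460],(400,400));b=cv2.resize(im2[130:310,280:460],(400,400))
cv2.imwrite("pics/over.png",np.hstack([a,b])[:,:,::-1])
E
```

```text
{'t': 5.85, 'qpos': array([-4.01958059e-01,  2.16485216e-01,  1.49425640e+00,  8.41137726e-04,
        1.43236715e+00, -2.08199834e+00]), 'qd': array([ 0.01155899, -0.00477808, -0.00247376, -0.00442836, -0.00304677,
       -0.0032447 ]), 'effort': array([-5.78960124e-01, -4.03353238e+01, -3.09619617e+01, -3.84922768e-02,
       -1.05939546e-02,  2.88079202e-03]), 'tcp_pos': array([ 0.55310557, -0.17334098,  0.10788802]), 'eef_rot': array([-4.96773563e-04, -5.45365388e-02,  9.98511401e-01,  7.08048145e-04]), 'contact_force': array([ 0.21142712,  0.19336543, -3.22829038]), 'moment': array([ 0.00557326,  0.01986156, -0.03496277]), 'finger_force': 57.17375993728638, 'width': 0.06039492783519787}
```

View pics/over.png

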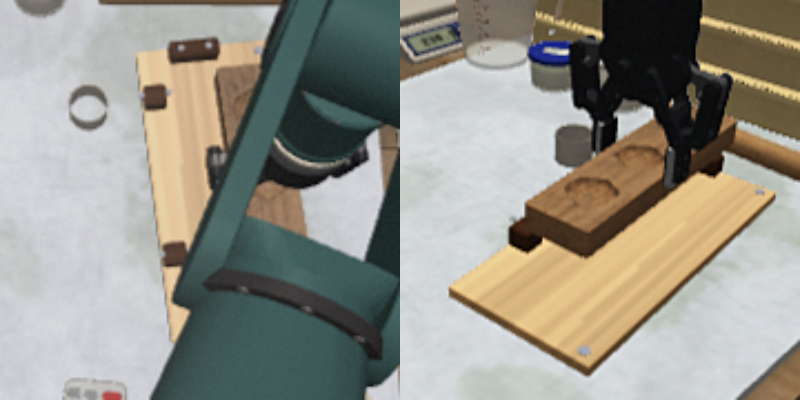

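The mould is held level over the bed, square to it and clear of the stops. Lowering it now.

Call:
play_rows([
  [[0,0,0.01],0],
  [[0,0,0.015],0],
  [[0,0,0.015],0],
  [[0,0,0.015],0],
  [[0,0,0.01],0],
  [[0,0,0.005],0],
  [[0,0,0.003],0],
  [[0,0,0],0],
  [[0,0,0],0],
])

```text
t: 6.6
tcp_pos: [0.5541, -0.1747, 0.036]
eef_rot: [0.001, -0.054, 0.999, -0.0]
contact_force: [0.2, -0.8, -1.9]
width: 0.061
finger_force: 57.2
```

Call:
play_rows([
  [[0,0,0.001],0],
  [[0,0,0.001],0],
  [[0,0,0.001],0],
  [[0,0,0.001],0],
  [[0,0,0],0],
])

```text
t: 7.02
tcp_pos: [0.5535, -0.1747, 0.0312]
eef_rot: [-0.0, -0.054, 0.999, 0.0]
contact_force: [0.1, 0.1, -2.8]
width: 0.0605
finger_force: 57.2
```

Call:
play_rows([
  [[0,0,0.001],0],
  [[0,0,0.001],0],
  [[0,0,0],0],
])

```text
t: 7.27
tcp_pos: [0.5536, -0.1748, 0.031]
eef_rot: [0.0, -0.054, 0.999, -0.0]
contact_force: [-3.3, 1.3, 5.8]
width: 0.0608
finger_force: 58.1
```

Call:
play_rows([
  [[0,0,0.001],0],
  [[0,0,0.0005],0],
  [[0,0,0],0],
])

```text
t: 7.52
tcp_pos: [0.5536, -0.1748, 0.031]
eef_rot: [0.0, -0.054, 0.999, -0.0]
contact_force: [-7.1, 2.0, 12.0]
width: 0.0608
finger_force: 58.8
```

Call:
play_rows([
  [[0,0,0.001],0],
  [[0,0,0.0005],0],
  [[0,0,0],0],
  [[0,0,0],0],
])

```text
t: 7.85
tcp_pos: [0.5537, -0.1748, 0.0309]
eef_rot: [0.0, -0.054, 0.999, -0.0]
contact_force: [-9.0, 2.4, 18.2]
width: 0.061
finger_force: 59.5
```

```bash
python3 - <<'E'
from h import *
s=bot.get_state();print(s["contact_force"],s["moment"],s["tcp_pos"])
im=imaging.get_image("top");im2=imaging.get_image("scene")
a=cv2.resize(im[100:280,280:460],(400,400));b=cv2.resize(im2[150:310,300:460],(400,400))
cv2.imwrite("pics/down.png",np.hstack([a,b])[:,:,::-1])
E
```

```text
[-8.95706356  2.42533673 18.22944066] [ 0.76293514  1.59813035 -0.03161322] [ 0.55365775 -0.17479701  0.03094089]
```

View pics/down.png

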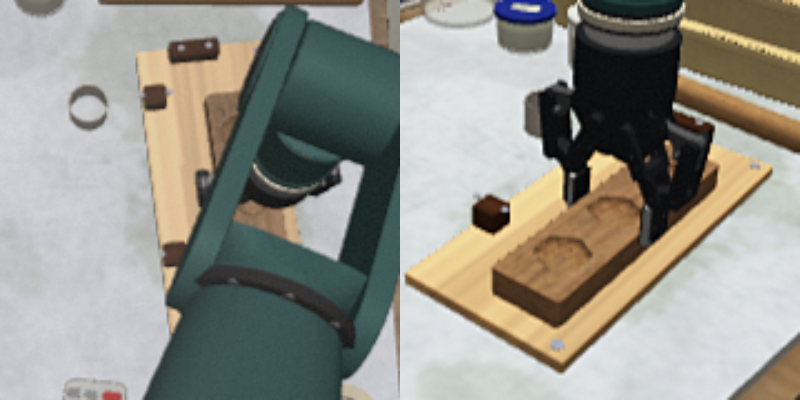

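The mould lies flat on the bed, clear of all three stops, pressed with about 18 N. Now sliding it toward the side stops.

Call:
play_rows([
  [[0,0.002,0],0],
  [[0,0.003,0],0],
  [[0,0.004,0],0],
  [[0,0.004,0],0],
  [[0,0.004,0],0],
  [[0,0.004,0],0],
  [[0,0.004,0],0],
  [[0,0.004,0],0],
  [[0,0.003,0],0],
  [[0,0.002,0],0],
  [[0,0.002,0],0],
  [[0,0.002,0],0],
  [[0,0,0],0],
])

```text
t: 9.03
tcp_pos: [0.5533, -0.1401, 0.0312]
eef_rot: [0.005, -0.054, 0.999, -0.004]
contact_force: [0.9, -5.7, 9.7]
width: 0.0604
finger_force: 58.5
```

Call:
play_rows([
  [[0,0.001,0],0],
  [[0,0.001,0],0],
  [[0,0.001,0],0],
  [[0,0,0],0],
])

```text
t: 9.37
tcp_pos: [0.553, -0.1374, 0.0312]
eef_rot: [0.005, -0.054, 0.999, -0.004]
contact_force: [0.8, -6.1, 10.0]
width: 0.0607
finger_force: 58.5
```

Call:
play_rows([
  [[0,0.001,0],0],
  [[0,0.001,0],0],
  [[0,0.001,0],0],
  [[0,0.001,0],0],
  [[0,0.001,0],0],
  [[0,0,0],0],
])

```text
t: 9.87
tcp_pos: [0.5525, -0.1326, 0.0312]
eef_rot: [0.005, -0.054, 0.999, -0.004]
contact_force: [-0.5, -6.0, 9.0]
width: 0.0605
finger_force: 58.5
```

Call:
play_rows([
  [[0,0.001,0],0],
  [[0,0.001,0],0],
  [[0,0,0],0],
])

```text
t: 10.12
tcp_pos: [0.5525, -0.1325, 0.0313]
eef_rot: [0.005, -0.054, 0.999, -0.006]
contact_force: [1.5, -11.3, 7.8]
width: 0.0603
finger_force: 58.3
```

Call:
play_rows([
  [[0,0.001,0],0],
  [[0,0.001,0],0],
  [[0,0,0],0],
])

```text
t: 10.37
tcp_pos: [0.5525, -0.1325, 0.0314]
eef_rot: [0.005, -0.054, 0.999, -0.008]
contact_force: [1.2, -16.4, 7.2]
width: 0.0608
finger_force: 58.2
```

Call:
play_rows([
  [[0,0,0.0005],0],
  [[0,0,0.0005],0],
  [[0,0,0],0],
])

```text
t: 10.62
tcp_pos: [0.5525, -0.1324, 0.0314]
eef_rot: [0.005, -0.054, 0.999, -0.008]
contact_force: [-1.1, -15.1, 10.9]
width: 0.0603
finger_force: 58.6
```

```bash
python3 - <<'E'
from h import *
s=bot.get_state();print(s["contact_force"],s["moment"],s["tcp_pos"],s["eef_rot"])
im=imaging.get_image("top");im2=imaging.get_image("scene")
a=cv2.resize(im[105:265,320:420],(375,600),interpolation=2);b=cv2.resize(im2[180:300,310:400],(425,600),interpolation=2)
cv2.imwrite("pics/side.png",np.hstack([a,b])[:,:,::-1])
E
```

```text
[ -1.07268505 -15.08659216  10.85314581] [-2.05797764  0.2650813  -0.06093702] [ 0.55247003 -0.13244933  0.03136814] [ 0.00530562 -0.05355167  0.99852189 -0.00762233]
```

View pics/side.png

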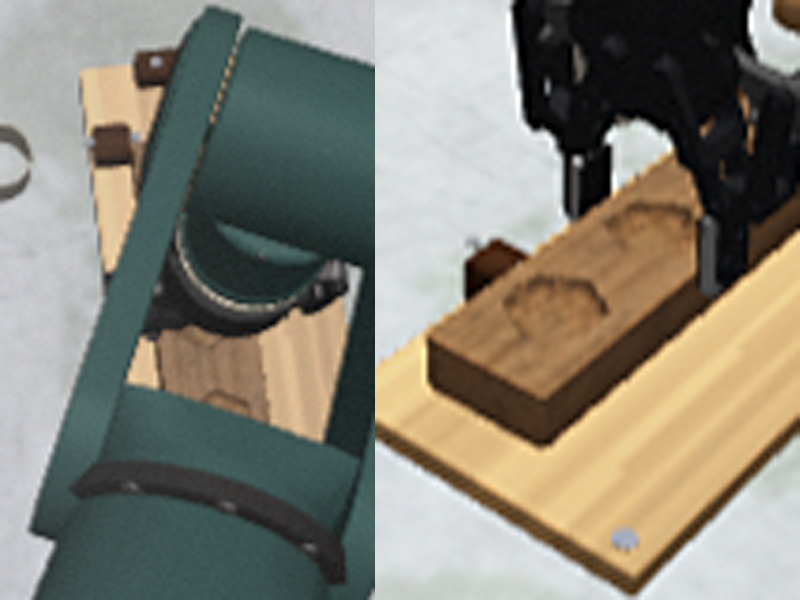

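The mould is against the near side stop (about (500,265) in the right half). The moment about z is near zero and the push has risen to 15 N, so both stops are bearing. Sliding lengthwise (tool −x).

Call:
play_rows([
  [[-0.001,0,0],0],
  [[-0.002,0,0],0],
  [[-0.003,0,0],0],
  [[-0.003,0,0],0],
  [[-0.003,0,0],0],
  [[-0.003,0,0],0],
  [[-0.003,0,0],0],
  [[-0.002,0,0],0],
  [[0,0,0],0],
])

```text
t: 11.47
tcp_pos: [0.566, -0.1309, 0.0312]
eef_rot: [-0.003, -0.053, 0.999, -0.007]
contact_force: [-18.6, -17.3, 22.7]
width: 0.061
finger_force: 60.1
```

Call:
play_rows([
  [[0,-0.001,-0.001],0],
  [[-0.001,0,0],0],
  [[-0.002,0,0],0],
  [[-0.003,0,0],0],
  [[-0.003,0,0],0],
  [[-0.002,0,0],0],
  [[-0.001,0,0],0],
  [[0,0,0],0],
])

```text
t: 12.13
tcp_pos: [0.5781, -0.1297, 0.0312]
eef_rot: [-0.002, -0.053, 0.999, -0.006]
contact_force: [-16.7, -14.7, 18.2]
width: 0.0611
finger_force: 59.6
```

Call:
play_rows([
  [[-0.001,0,-0.0005],0],
  [[-0.002,0,0],0],
  [[-0.003,0,0],0],
  [[-0.003,0,0],0],
  [[-0.002,0,0],0],
  [[-0.001,0,0],0],
  [[0,0,0],0],
])

```text
t: 12.72
tcp_pos: [0.59, -0.1284, 0.0312]
eef_rot: [-0.002, -0.053, 0.999, -0.006]
contact_force: [-13.6, -14.8, 16.2]
width: 0.0605
finger_force: 59.3
```

Call:
play_rows([
  [[-0.001,0,0],0],
  [[-0.001,0,0],0],
  [[-0.001,0,0],0],
  [[0,0,0],0],
])

```text
t: 13.05
tcp_pos: [0.5928, -0.1281, 0.0312]
eef_rot: [-0.002, -0.053, 0.999, -0.006]
contact_force: [-15.7, -14.1, 16.6]
width: 0.0608
finger_force: 59.3
```

Call:
play_rows([
  [[-0.001,0,0],0],
  [[-0.001,0,0],0],
  [[0,0,0],0],
])

```text
t: 13.3
tcp_pos: [0.5948, -0.1279, 0.0312]
eef_rot: [-0.002, -0.053, 0.999, -0.006]
contact_force: [-14.6, -15.4, 16.5]
width: 0.0604
finger_force: 59.2
```

Call:
play_rows([
  [[-0.001,0,0],0],
  [[-0.001,0,0],0],
  [[0,0,0],0],
])

```text
t: 13.55
tcp_pos: [0.5957, -0.1278, 0.0312]
eef_rot: [-0.004, -0.053, 0.999, -0.006]
contact_force: [-17.6, -15.1, 18.0]
width: 0.0606
finger_force: 59.5
```

Call:
play_rows([
  [[-0.001,0,-0.0003],0],
  [[-0.001,0,0],0],
  [[0,0,0],0],
])

```text
t: 13.8
tcp_pos: [0.5957, -0.1278, 0.0312]
eef_rot: [-0.006, -0.053, 0.999, -0.006]
contact_force: [-23.2, -16.2, 21.6]
width: 0.0608
finger_force: 59.8
```

```bash
python3 - <<'E'
from h import *
s=bot.get_state();print(s["contact_force"],s["moment"],s["tcp_pos"],s["eef_rot"])
E
```

```text
[-23.18424163 -16.2008532   21.59927591] [-1.97284192  3.57001125  0.10422606] [ 0.59570289 -0.12778161  0.03118498] [-0.00626764 -0.05328901  0.99854128 -0.00602532]
```

Call:
play_rows([
  [[0.001,0,-0.001],0],
  [[0.0005,-0.0005,-0.001],0],
  [[0,0,0],0],
])

```text
t: 14.05
tcp_pos: [0.5957, -0.1278, 0.0312]
eef_rot: [-0.004, -0.053, 0.999, -0.006]
contact_force: [-14.7, -15.1, 10.3]
width: 0.061
finger_force: 58.6
```

Call:
play_rows([
  [[0,0,0],0],
  [[0,0,0],0],
  [[0,0,0],0],
  [[0,0,0],0],
  [[0,0,0],0],
  [[0,0,0],0],
  [[0,0,0],0],
  [[0,0,0],0],
], claw=0)

```text
t: 14.72
tcp_pos: [0.5996, -0.1206, 0.029]
eef_rot: [-0.0, -0.054, 0.999, 0.0]
contact_force: [-0.0, 0.6, -0.0]
width: 0.0855
finger_force: 0.0
```

Call:
play_rows([
  [[0,-0.003,0],0],
  [[0,0,-0.005],0],
  [[0,0,-0.01],0],
  [[0,0,-0.02],0],
  [[0,0,-0.025],0],
  [[0,0,-0.025],0],
  [[0,0,-0.025],0],
  [[0,0.01,-0.02],0],
  [[0,0.02,-0.01],0],
  [[0,0.03,0],0],
  [[0,0.03,0],0],
  [[0,0.03,0],0],
  [[0,0.03,0],0],
  [[0,0.03,0],0],
  [[0,0.03,0],0],
  [[0,0.03,0],0],
  [[0,0.03,0],0],
  [[0,0.03,0],0],
  [[0,0.03,0],0],
  [[0,0.01,0],0],
])

```text
t: 16.38
tcp_pos: [0.5624, 0.2181, 0.1705]
eef_rot: [0.001, -0.056, 0.998, 0.001]
contact_force: [0.1, -1.0, 0.6]
width: 0.085
finger_force: 0.0
```

```bash
python3 - <<'E'
from h import *
im=imaging.get_image("top");im2=imaging.get_image("scene")
a=cv2.resize(im[105:265,320:430],(412,600),interpolation=2);b=cv2.resize(im2[180:310,295:460],(388,306),interpolation=2)
b=np.vstack([b,np.zeros((294,388,3),np.uint8)])
cv2.imwrite("pics/end.png",np.hstack([a,b])[:,:,::-1])
E
```

```text
(no output)
```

View pics/end.png

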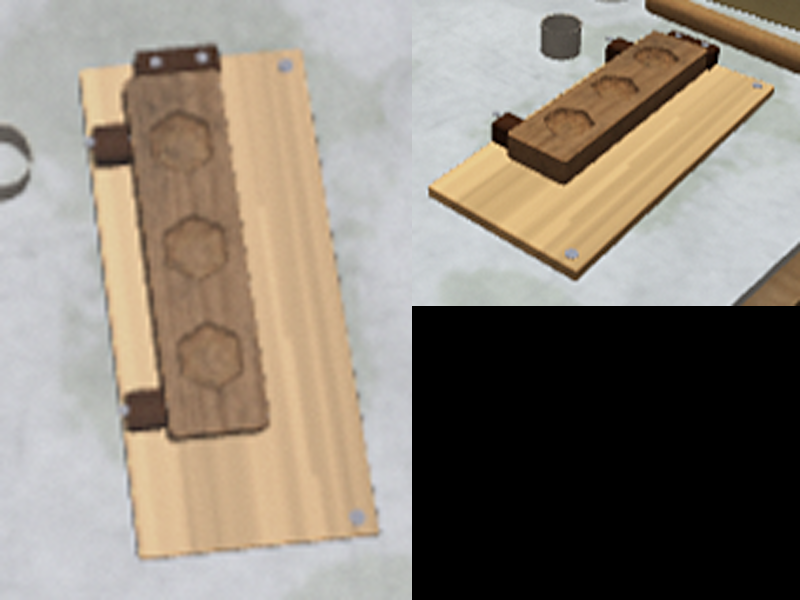

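```bash
python3 - <<'E'
from h import *
im=np.mean([imaging.get_image("top").astype(float) for _ in range(4)],0)
g=im[:,:,2]  # blue: wood bright vs mould dark
def edge(rows,c0f,w,z,sign):
    P=[]
    for r in rows:
        c0=c0f(r);cs=np.arange(int(c0-w),int(c0+w)+1);d=sign*np.diff(g[r,cs]);k=np.argmax(d)
        if 0<k<len(d)-1:
            a,b,c=d[k-1:k+2];P.append((cs[k]+.5+.5*(a-c)/(a-2*b+c+1e-9),r))
    P=np.array(P);W=ray("top",P,z)[:,:2]
    for _ in range(3):
        f=np.polyfit(W[:,0],W[:,1],1);e=W[:,1]-np.polyval(f,W[:,0]);k=abs(e)<max(2*e.std(),3e-4);W=W[k]
    print("yaw deg",np.degrees(np.arctan(f[0])),"y@.58",np.polyval(f,.58),len(W),e.std());return f
s=.2667
X=lambda x,y,x2,y2:(lambda r:320+s*(x+(r-105-y*s)/(s*(y2-y))*(x2-x)))
edge(range(130,216),X(222,90,267,415),5,.038,+1)
print("left mould");edge(list(range(151,207)),X(137,170,162,385),4,.038,-1)
print("bed right");edge(range(125,243),X(305,75,372,515),5,.012,-1)
print("bed right +");edge(range(125,243),X(305,75,372,515),5,.012,+1)
for n,r in(("far stop",(140,143,144,146)),("near stop",(211,213,214,216))):
    c=345 if n[0]=='f' else 355
    for q in r:print(n,q,g[q,c-2:c+18].astype(int))
E
```

```text
yaw deg 6.110273846812055 y@.58 -0.1592807328633578 84 0.0005121578328990456
left mould
yaw deg 6.208379604625301 y@.58 -0.09360392521172184 55 0.0001299550314224357
bed right
yaw deg 6.504371889743454 y@.58 -0.2166185200240864 86 0.0013418198372745795
bed right +
yaw deg 6.1386023665474445 y@.58 -0.2224082489687173 116 0.0006764347192743566
far stop 140 [148  92  52  49  50  51  53  52  50  51  48  38  88  93  86  88  85  75
  77  80]
far stop 143 [159 144  82  51  55  54  54  54  52  51  52  46  84  95  94  86  84  73
  80  82]
far stop 144 [131  85  55  53  55  53  53  53  53  50  51  47  71  89  90  87  84  73
  81  80]
far stop 146 [141 104  61  47  50  49  50  49  48  47  44  41  55  89  95  88  90  77
  76  77]
near stop 211 [ 68  48  51  54  53  51  51  52  51  50  46  81 100  95  96  85  91  95
  93  94]
near stop 213 [157  87  51  54  54  55  54  53  52  53  51  81  98 101  99  91  92  95
  94  96]
near stop 214 [183 104  53  55  54  56  54  53  54  55  51  52  91 101 100  96  96  96
  91  96]
near stop 216 [ 76  53  53  54  53  54  53  52  52  53  51  41  90 102  98  97  97 100
  91  96]
```

The mould's yaw is 6.1–6.2°, the same as the jig's. No light wood shows between the mould and either side stop, and the mould lies flat with the arm clear, so I'm handing in.

```bash
python3 -c "
from station import bot
print(bot.hand_in())"
```

```text
the job is handed in; nothing more can be done
None
```

The mould is lying flat on the bed, home against both side stops and the end stop, and I handed the job in at about 17 s of the 42 s allowed, with the arm clear.

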